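# Fit the mast tube and U-bolt to a radio's pole bracket

### The arm

A 6-joint arm with a two-finger parallel gripper is mounted at the origin on the work surface. World frame = base frame: x ahead of the robot, y to its left, z up, the work surface at z = 0. Lengths are in m, angles in degrees, forces in N, time in s.
With the tool pointing down it reaches from about 0.4 to 0.825 m from the base axis. Payload 7 kg.
Tool frame: the origin (TCP) lies midway between the tips of the shut fingers; the grasp point (between the pads) lies r.grasp_offset behind it (r.grasp_offset is the distance from the TCP to the grasp point, in m); x points along the fingers, z is the direction in which the jaws open and shut, and the axes are right-handed (so a half turn about x gives the same grasp; the last joint's range is limited). The gripper opens to 88 mm and grips with 3 to 60 N. Pads are 19 mm wide; open, the fingers measure 130 mm over their backs; the gripper's body (78 mm by 193 mm) begins 47 mm behind the grasp point.
Start: joints at [-55.858, 20.546, 0.682, 0, -70.136, -16.507], TCP at [0.204, -0.643, 0.227] pointing down, gripper open.
Joint ranges: [-176.03, 176.03], [-82.01, 121.73], [-58.28, 71.71], [-173.87, 95.51], [-174.79, -0.11], [-173.66, 173.66]. Speed limits (degrees/s): [136.94, 136.94, 172.46, 180, 180, 180].

### API

Orientations are given as [roll, pitch, yaw] about the fixed x, y, z axes, in that order (R = Rz(yaw) Ry(pitch) Rx(roll)).
In Python, from plant import readout, vision, close_job, r gives the robot as it stands.
- The arm moves only by the shell command python3 -m handwheel 'ROWS' [OPENING] [FORCE]. ROWS is JSON, a list that holds one entry, the list of rows, each a list of 4 numbers: the shift along the world's x, y, z in units of 40 mm (1.0 is 40 mm), then the turn about the world's z in units of 5 degrees (1.0 is 5 degrees). In form: [[[tx, ty, tz, roll], ...]]. A call has 1 to 8 rows; each row shifts and turns the pose as measured when the row begins; what a row does not reach is not made up. A row lasts 1/10 s, in which the tool goes at most 50 mm and 8.59 degrees, less where a joint would pass 70% of its speed; a pose out of reach is approached as far as the arm can. A call is refused whole if a number of a shift passes 1 or a number of a turn 1, either way. A call with a gripper value outside its range is refused whole. OPENING is the finger opening in mm, from 0 to 87.6, set as the call begins (- or left out, the last holds). The fingers move at their own pace and stop on an object; FORCE is the grip in N (left out, the last holds). Time passes only in rows, so rows that do not move let the fingers close. It gives the time, the measured TCP pose, the force and the opening at its end, in the units of the state.
- readout.get_state(): the state, without advancing time (a new reading comes with each control period).
- vision.capture(name): name is "scene" or "side" or "wrist"; returns the picture (384x512x3 uint8, blue, green, red); there is no depth.
- vision.get_calibration(name): a dict with "intrinsics" (3x3 intrinsics, pixels), "dist" ([k1, k2, p1, p2, k3] as OpenCV has them; the pictures are not rectified), "pose" (4x4, takes a point from camera to world coordinates). Camera axes: x right, y up, looking along -z (the intrinsics and any distortion apply to the point x, -y, -z); pixel columns grow to the right and rows downward; lengths in m; the calibration is good to about 2 mm. A picture is of the moment at which its call begins: read the wrist's pose just before it. get_calibration takes no time and is no camera call; for the wrist camera it gives the pose at the moment of the call.
- close_job(): hands the job in, once; it reports no verdict.
The state is a dict: "time_s": time; "joints": joint angles; "qd": joint speeds; "joint_torque": joint torques, N m; "tcp_pos": TCP position; "eef_rot": TCP orientation; "contact_force": force on the tool from outside, world axes, zero at the start; "moment": the same for the moment, N m; "gripper_width": finger opening in m.
Only numpy, scipy, OpenCV 4.12 (cv2) and the standard library are available. Lean on these libraries where they do the work, as an engineer would, in place of code of your own. Each camera call takes 0.05 s, during which the arm holds its last target.

### The job

Trial-fit the mast on the white radio unit: lay the aluminium tube in the two Vs of the pole bracket, sticking out about equally on both sides, and let go of it. Then take from the rack the U-bolt that matches the bracket's two holes and lower it over the tube, both legs through the holes together, until its bend rests on the tube, and leave it standing upright there for the nuts. Set both parts down rather than dropping them, and leave everything else on the bench where it is.

Things in the scene. Friction and masses are not known exactly. Their poses are not given: they have to be found in the camera images.
- unit: Radio unit: white cast box (150 x 200 x 45 mm) lying face down in a black cradle (190 x 240 mm) screwed to the bench, so nothing of it moves. On its rear cover, 53 mm above the bench, stands the steel pole bracket: two cheeks and a cross plate. Origin at the centre of the cradle's underside; z up, x from bolt hole to bolt hole, y along the mast's direction.
- web_mid (a point): Point mid-way between the bracket's two bolt holes, on the top face of its level cross plate, 85 mm above the bench; axes as unit. The plate is 4 mm thick, 66 mm along x, 72 mm along y, with 28 mm free below it. The two upright cheeks, 4 mm thick, stand at y = +-38 mm, each with a 90 degree V on top.
- hole_a (a point): Mouth of the +x bolt hole in the cross plate's top face (22.5 mm along +x of web_mid): round, 11 mm across with a 1 mm chamfer, straight through the 4 mm plate. Axes as web_mid.
- hole_b (a point): Mouth of the -x bolt hole, 22.5 mm along -x of web_mid, the same as hole_a (hole spacing 45 mm).
- tube_seat (a point): Where the middle of the mast tube lies when it rests in both Vs: 43 mm above web_mid. The tube's axis then runs along this point's y. The Vs are open 46 mm wide at the top, 1 mm below the tube's axis; the cheeks are 66 mm wide. Between the cheeks 72 mm along y are free for fingers, and from tube underside to cross plate are 26 mm.
- tube_mid (a point): Centre of the mast tube: plain aluminium tube, 34 mm outside diameter, 180 mm long, about 0.12 kg, lying on the bench (its axis 17 mm up); it can roll. x runs along the tube; y and z turn with it as it rolls. Either end may point either way.
- tube: The same mast tube; its origin is 17 mm off its axis, so use tube_mid.
- ubolt_mid (a point): Middle of the U-bolt that fits: steel rod of 8 mm, two straight parallel legs 60 mm long, 45 mm apart centre to centre (53 mm over the outsides), joined by a half-round bend; 86.5 mm tall. This point lies between the legs, 43 mm above their tips, 17 mm below the start of the bend. x runs from leg to leg, z to the bend. Seated, with its bend on the seated tube, it is 24.5 mm above web_mid.
- ubolt: The same U-bolt, about 75 g, the middle one of three sizes; origin between the tips of its legs, axes as ubolt_mid. It stands legs down in one of the three slots of the rack and lifts straight out.
- ubolt_tip_a (a point): Tip of the fitting U-bolt's +x leg (flat end, edges slightly rounded).
- ubolt_tip_b (a point): Tip of the fitting U-bolt's -x leg.
- rack: Black plastic rack, fixed to the bench: block of 100 x 160 x 40 mm with three slots, 76 mm long (along its x), 10 mm wide and 18 mm deep, 52 mm apart along its y. One U-bolt stands in each, legs 18 mm deep, in any order, near the middle of its slot; the bend's top is 108 mm above the bench. Origin at the centre of its underside.
- ubolt_narrow_mid (a point): Middle of the narrow U-bolt (legs 32 mm apart centre to centre, 8 mm rod), in the rack, not wanted; 43 mm above its leg tips.
- ubolt_wide_mid (a point): Middle of the wide U-bolt (legs 62 mm apart centre to centre, 8 mm rod), in the rack, not wanted; 43 mm above its leg tips.
- wrench: Spanner, 150 mm, lying on the bench near the rack.
- screwdriver: Screwdriver, 170 mm, lying beyond the radio unit.
- nut_dish: Round white dish of nuts, 84 mm across, 26 mm high.
- board: Green circuit board, 90 x 130 mm, on a pink foam pad at the far side.
- adaptor: White mains adaptor, 60 x 130 x 36 mm, to the left of the unit.
- tape: Roll of amber tape, 90 mm across, 24 mm high, lying flat.
- dispenser: Clear bottle, 56 mm across, 120 mm tall, at the far right.
Things that resemble listed ones, but are neither listed nor needed, are in the scene too. Of the things like the tube, leave any that is blue; of the rest the smaller one is meant.

How it is judged:
By the outcome, as a careful person would: the job done as asked, in the order asked, and still so for the second after the job is handed in, with the robot touching nothing.
It also fails if it takes over 70 s, if anything falls off the work surface, if the arm or the gripper's body presses on something with over 40 N, if the wrist force passes 120 N, or if a joint passes its speed limit or range.

## Working session

There is one attempt and no reset: what is moved stays moved. The work goes in short steps, Python scripts to look and compute and a shell command to move; the robot and the scene stay as the last step left them, time stands still between calls to the robot, and variables do not carry over. Pictures are saved under pics/ and viewed, and the job is handed in when it is done.

```bash
ls; mkdir -p pics
python3 - <<'E'
from plant import readout, vision, r
import cv2
print(readout.get_state()); print(r.grasp_offset)
for n in ("scene","side","wrist"):
    c=vision.get_calibration(n); print(n,c)
    cv2.imwrite(f"pics/{n}0.png",vision.capture(n))
E
```

```text
pics
{'time_s': 0.0, 'joints': array([-5.58578999e+01,  2.05906223e+01,  6.32347178e-01, -2.07920538e-02,
       -7.01364800e+01, -1.65046791e+01]), 'qd': array([-0.01529824, -0.04979367,  0.04601791, -0.0552408 , -0.03098448,
       -0.05504785]), 'joint_torque': array([ 1.49039308e-03, -5.82712018e+01,  2.93055385e+01,  6.99716359e+00,
        6.83041246e-03, -1.23744012e-04]), 'tcp_pos': array([ 0.20431334, -0.64280136,  0.22561892]), 'eef_rot': array([  4.85093088,  89.90324933, 112.48127095]), 'contact_force': array([-0.40984008,  0.11453136, -0.48093521]), 'moment': array([-0.01360981,  0.02047722, -0.01456772]), 'gripper_width': 0.0877076011925008}
0.0188
scene {'intrinsics': array([[439.48266078,   0.        , 256.75255598],
       [  0.        , 439.48266078, 186.83828348],
       [  0.        ,   0.        ,   1.        ]]), 'dist': array([-0.02421373,  0.        ,  0.        ,  0.        ,  0.        ]), 'pose': array([[ 0.82281703, -0.43898199,  0.36092513,  1.01680451],
       [ 0.56815121,  0.65024227, -0.5043701 , -0.66969801],
       [-0.01327938,  0.62006436,  0.7844
[... 400 characters left out ...]
280396],
       [-0.53079461, -0.43074718,  0.72987256,  0.86265049],
       [ 0.0064645 ,  0.8591232 ,  0.51172799,  0.6820552 ],
       [ 0.        ,  0.        ,  0.        ,  1.        ]])}
wrist {'intrinsics': array([[277.84142866,   0.        , 254.62768131],
       [  0.        , 277.84142866, 190.0543228 ],
       [  0.        ,   0.        ,   1.        ]]), 'dist': array([0.01628126, 0.        , 0.        , 0.        , 0.        ]), 'pose': array([[-0.30320575, -0.90565484, -0.29640442,  0.1234322 ],
       [ 0.95292414, -0.28772061, -0.09566832, -0.66942652],
       [ 0.00136081, -0.31145811,  0.95025891,  0.38362564],
       [ 0.        ,  0.        ,  0.        ,  1.        ]])}
```

View pics/scene0.png

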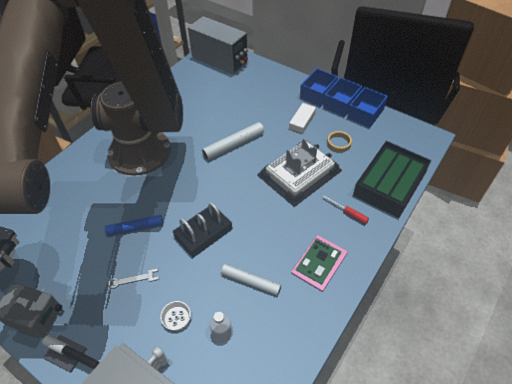

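View pics/side0.png

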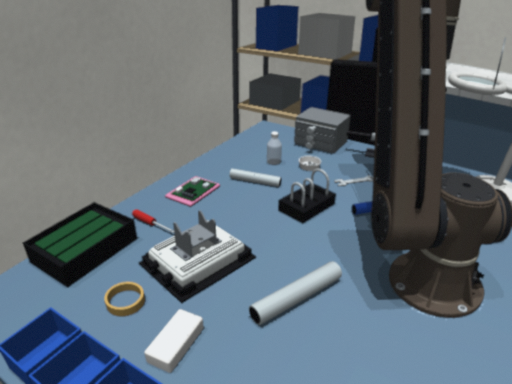

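View pics/wrist0.png

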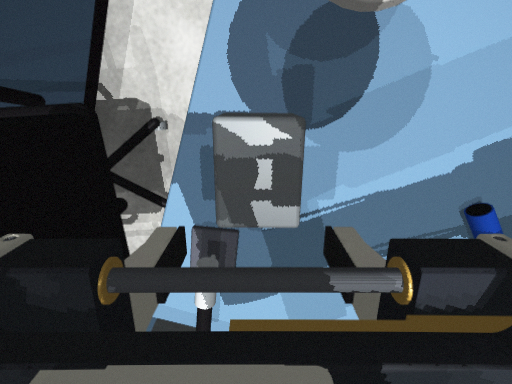

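Tube candidates in scene view: the blue one (134,225) is excluded. The large grey one is at (233,141) and the small grey one at (250,279), so the small one is my choice. U-bolts stand in the rack at (187,220), (201,220) and (215,213). Next I'll look at close crops.

```bash
cat > h.py <<'E'
import numpy as np, cv2
from plant import readout, vision, r
def ray(cal,px):
    K=cal["intrinsics"];d=np.array(cal["dist"])
    u=cv2.undistortPoints(np.array([[px]],float),K,d)[0,0]
    P=cal["pose"]; v=P[:3,:3]@np.array([u[0],-u[1],-1.]); return P[:3,3],v
def onz(cal,px,z):
    o,v=ray(cal,px); return o+v*(z-o[2])/v[2]
def proj(cal,p):
    P=cal["pose"]; c=(np.array(p)-P[:3,3])@P[:3,:3]
    q=np.array([c[0],-c[1],-c[2]]).reshape(1,1,3)
    return cv2.projectPoints(q,np.zeros(3),np.zeros(3),cal["intrinsics"],np.array(cal["dist"]))[0].ravel()
def tri(obs):
    A=np.zeros((3,3));b=np.zeros(3)
    for cal,px in obs:
        o,v=ray(cal,px);v=v/np.linalg.norm(v);M=np.eye(3)-np.outer(v,v);A+=M;b+=M@o
    p=np.linalg.solve(A,b)
    return p,[np.linalg.norm(proj(c,p)-np.array(x)) for c,x in obs]
def crop(img,x0,y0,x1,y1,f,out):
    cv2.imwrite(out,cv2.resize(img[y0:y1,x0:x1],None,fx=f,fy=f,interpolation=cv2.INTER_CUBIC))
E
python3 - <<'E'
from h import *
s=cv2.imread("pics/scene0.png"); d=cv2.imread("pics/side0.png")
crop(s,165,190,295,300,6,"pics/c1.png")
crop(s,250,125,350,205,8,"pics/c2.png")
crop(d,220,140,345,225,6,"pics/c3.png")
crop(d,135,200,265,300,6,"pics/c4.png")
E
```

```text
(no output)
```

View pics/c1.png

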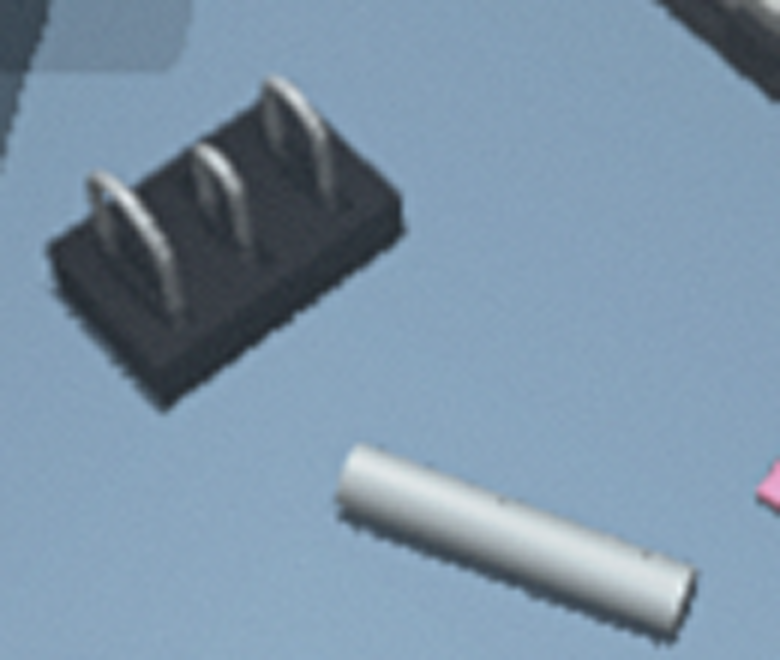

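View pics/c2.png

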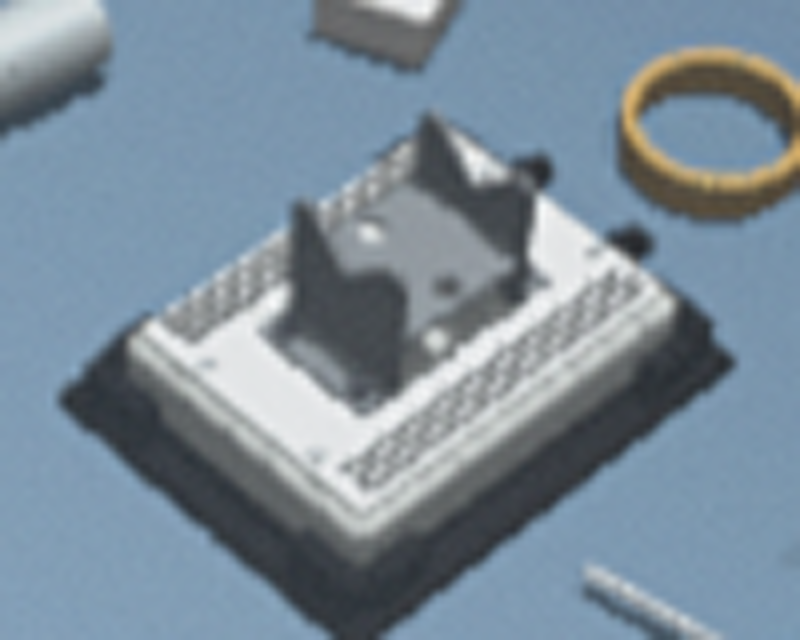

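View pics/c3.png

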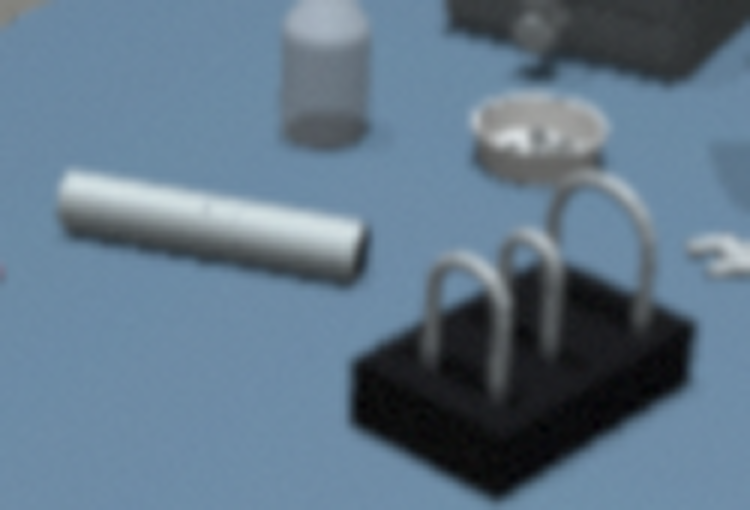

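View pics/c4.png

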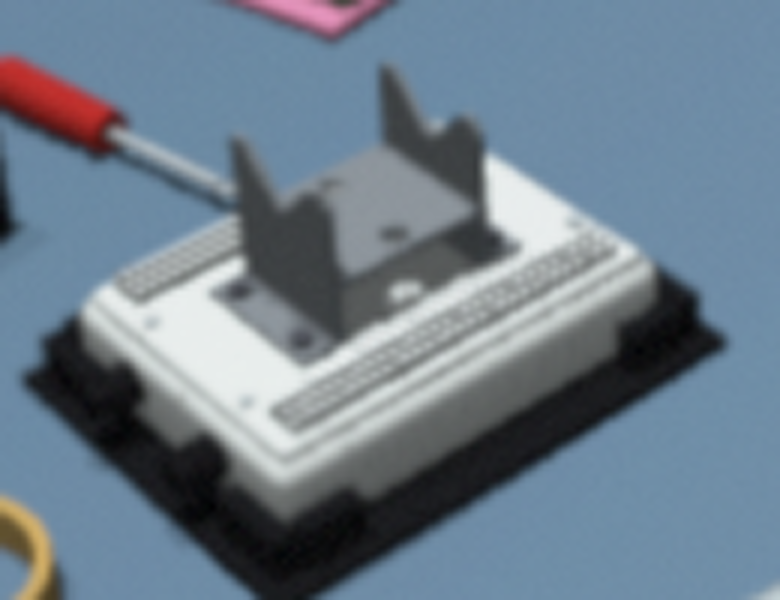

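Run:
```python
from h import *
S=vision.get_calibration("scene");D=vision.get_calibration("side")
c=lambda x0,y0,f,p:(x0+p[0]/f-.5+.5/f,y0+p[1]/f-.5+.5/f)
def pr(n,a,b,cs,cd,z=None):
    a=c(*cs,a);b=c(*cd,b); p,e=tri([(S,a),(D,b)]); print(n,p.round(4),np.round(e,2), (onz(S,a,z).round(4),onz(D,b,z).round(4)) if z else "")
sc1=(165,190,6);sc2=(250,125,8);d3=(220,140,6);d4=(135,200,6)
# tube ends
pr("tubeL",(352,482),(361,250),sc1,d3,.017)
pr("tubeR",(680,603),(65,205),sc1,d3,.017)
pr("holeb",(370,232),(392,233),sc2,d4,.085)
pr("holea",(447,287),(330,185),sc2,d4,.085)
pr("Umid top",(290,83),(462,257),sc1,d3,.106)
for n,p in dict(L=(60,397),R=(735,362),B=(350,640)).items(): print("crad scene",n,onz(S,c(*sc2,p),.0).round(4))
for n,p in dict(L=(25,378),R=(725,342)).items(): print("crad side",n,onz(D,c(*d4,p),.0).round(4))
# rack corners top z=.04
for n,p in dict(L=(47,247),B=(163,377),R=(403,200)).items(): print("rack",n,onz(S,c(*sc1,p),.04).round(4))
for n,p in dict(L=(350,362),B=(497,440),R=(693,325)).items(): print("rack side",n,onz(D,c(*d3,p),.04).round(4))
for n,p in dict(w1=(105,250),w2=(178,318),n1=(207,205),n2=(248,262),m1=(277,147),m2=(330,203)).items(): print(n,onz(S,c(*sc1,p),.04).round(4))
for n,p in dict(m1=(430,362),m2=(498,398)).items(): print("side",n,onz(D,c(*d3,p),.04).round(4))
```

```text
tubeL [ 0.5684 -0.2246  0.0171] [0.05 0.05] (array([ 0.5682, -0.2247,  0.017 ]), array([ 0.5686, -0.2247,  0.017 ]))
tubeR [ 0.7413 -0.1842  0.0148] [1.16 0.96] (array([ 0.7391, -0.1871,  0.017 ]), array([ 0.7418, -0.179 ,  0.017 ]))
holeb [0.5325 0.2472 0.0843] [0.77 1.08] (array([0.5309, 0.2448, 0.085 ]), array([0.5343, 0.2491, 0.085 ]))
holea [0.5756 0.2366 0.0854] [0.39 0.52] (array([0.5745, 0.236 , 0.085 ]), array([0.5772, 0.2368, 0.085 ]))
Umid top [ 0.442  -0.0951  0.1104] [1.03 1.09] (array([ 0.4367, -0.0941,  0.106 ]), array([ 0.4476, -0.0998,  0.106 ]))
crad scene L [0.4314 0.1519 0.    ]
crad scene R [0.6711 0.3382 0.    ]
crad scene B [0.609  0.1102 0.    ]
crad side L [0.6784 0.332  0.    ]
crad side R [0.4372 0.1459 0.    ]
rack L [ 0.362  -0.2146  0.04  ]
rack B [ 0.4623 -0.2402  0.04  ]
rack R [ 0.4988 -0.0863  0.04  ]
rack side L [ 0.4965 -0.0796  0.04  ]
rack side B [ 0.4012 -0.0543  0.04  ]
rack side R [ 0.3627 -0.2098  0.04  ]
w1 [ 0.3884 -0.1989  0.04  ]
w2 [ 0.4465 -0.2093  0.04  ]
n1 [ 0.4148 -0.147   0.04  ]
n2 [ 0.455  -0.1626  0.04  ]
m1 [ 0.4223 -0.0969  0.04  ]
m2 [ 0.4679 -0.1095  0.04  ]
side m1 [ 0.4622 -0.1016  0.04  ]
side m2 [ 0.4177 -0.0891  0.04  ]
```

```bash
cat >> h.py <<'E'
from scipy.spatial.transform import Rotation as Ro
def st(say=True):
    s=readout.get_state(); R=Ro.from_euler("xyz",s["eef_rot"],degrees=True).as_matrix()
    j=R[:,2]; a=np.degrees(np.arctan2(j[1],j[0]))
    if say: print("t",round(s["time_s"],2),"tcp",s["tcp_pos"].round(4),"jaw",round(a,2),"appr",R[:,0].round(3),"F",s["contact_force"].round(1),"w",round(s["gripper_width"],4),"j",s["joints"].round(0))
    return s,a,R
E
python3 - <<'E'
from h import *
st()
E
python3 -m handwheel '[[[0.5,0.5,0,1],[1,1,0,1]]]'
python3 -c "
from h import *
st()"
```

```text
t 0.15 tcp [ 0.2044 -0.6429  0.2259] jaw 107.63 appr [-0.     0.001 -1.   ] F [ 0.2 -0.4 -0.5] w 0.0875 j [-56.  21.   1.  -0. -70. -17.]
time_s: 0.35
tcp_pos: [0.2583, -0.5878, 0.2239]
eef_rot: [21.3, 89.8, 138.8]
contact_force: [0.2, 0.3, -0.1]
gripper_width: 0.0877
t 0.35 tcp [ 0.2583 -0.5878  0.2239] jaw 117.5 appr [-0.003  0.003 -1.   ] F [ 0.2  0.3 -0.1] w 0.0877 j [-49.  18.  -4.   0. -69. -14.]
```

```bash
python3 -m handwheel '[[[0.8,0.8,0,-0.4],[0.8,0.8,0,-0.4],[0.8,0.8,0,-0.4],[0.8,0.8,0,-0.4],[0.8,0.8,0,-0.4],[0.8,0.8,0,-0.4],[0.8,0.8,0,-0.4],[0.8,0.8,0,0]]]'
python3 -m handwheel '[[[0.8,0.8,0,0],[0.8,0.8,0,0],[0.8,0.8,0,0],[0.8,0.6,0,0],[0.3,0.2,0,0],[0,0,0,0],[0,0,0,0]]]'
python3 -c "
from h import *
st()
c=vision.get_calibration('wrist');np.save('w1.npy',c['pose']);cv2.imwrite('pics/w1.png',vision.capture('wrist'))"
```

```text
time_s: 1.15
tcp_pos: [0.5209, -0.3197, 0.2223]
eef_rot: [19.8, 89.6, 122.7]
contact_force: [0.8, -0.8, -0.5]
gripper_width: 0.0877
time_s: 1.85
tcp_pos: [0.6681, -0.1798, 0.2193]
eef_rot: [35.4, 89.4, 138.7]
contact_force: [-0.8, -0.3, 0.4]
gripper_width: 0.0877
t 1.85 tcp [ 0.6681 -0.1798  0.2193] jaw 103.29 appr [-0.007  0.007 -1.   ] F [-0.8 -0.3  0.4] w 0.0877 j [  1.  23.   3.  -0. -71. -77.]
```

View pics/w1.png

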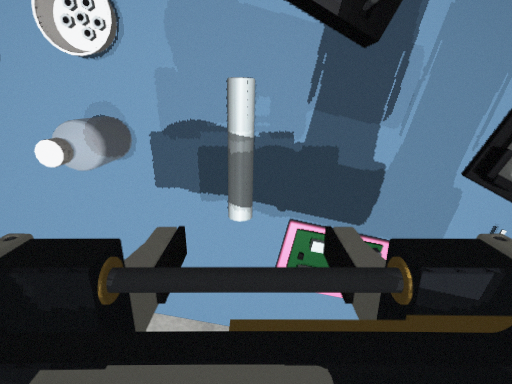

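```bash
python3 -c "
from h import *
crop(cv2.imread('pics/w1.png'),200,65,280,230,4,'pics/w1c.png')"
```

```text
(no output)
```

View pics/w1c.png

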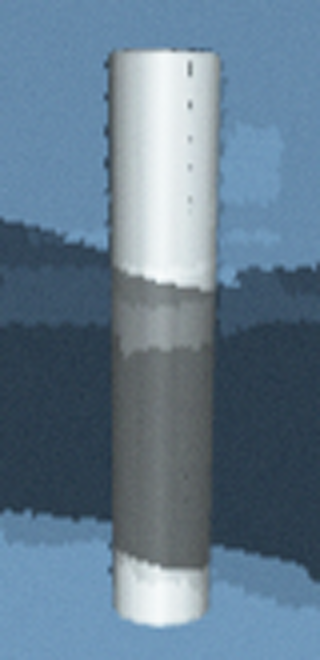

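```bash
cat >> h.py <<'E'
from scipy.optimize import least_squares
def cyl(p,z=.017,r=.017,L=.18):
    x,y,a=p; u=np.array([np.cos(a),np.sin(a),0]);n=np.array([-u[1],u[0],0]);t=np.linspace(0,2*np.pi,73)[:-1]
    return np.array([np.array([x,y,z])+s*L/2*u+r*(np.cos(k)*n+np.sin(k)*np.array([0,0,1])) for s in(-1,1) for k in t])
def xat(h,row):
    xs=[]
    for a,b in zip(h,np.roll(h,-1,0)):
        if (a[1]-row)*(b[1]-row)<=0 and a[1]!=b[1]: xs.append(a[0]+(b[0]-a[0])*(row-a[1])/(b[1]-a[1]))
    return min(xs),max(xs)
E
python3 - <<'E'
from h import *
cal=vision.get_calibration("wrist");cal=dict(cal);cal["pose"]=np.load("w1.npy")
X=lambda v:200+(v+.5)/4-.5
Y=lambda v:65+(v+.5)/4-.5
def res(p,full=False):
    q=np.array([proj(cal,k) for k in cyl(p)]); h=cv2.convexHull(q.astype(np.float32))[:,0].astype(float)
    a=xat(h,Y(80));b=xat(h,Y(590))
    return np.array([a[0]-X(110),a[1]-X(219),b[0]-X(114),b[1]-X(210),h[:,1].min()-Y(49),h[:,1].max()-Y(626)])
s=least_squares(res,[.655,-.204,np.radians(13.5)],diff_step=1e-4)
print(s.x[:2],np.degrees(s.x[2]),s.fun.round(2))
S=vision.get_calibration("scene")
E
```

```text
[ 0.65275399 -0.20138651] 12.120897648919366 [-0.44  0.44 -0.19  0.19  0.04 -0.05]
```

```bash
python3 -m handwheel '[[[-0.38,-0.54,-0.5,-0.24],[0,0,-1,0],[0,0,-1,0],[0,0,-1,0],[0,0,0,0],[0,0,0,0]]]'
python3 -c "
from h import *
st()
cv2.imwrite('pics/w2.png',vision.capture('wrist'))"
```

```text
time_s: 2.5
tcp_pos: [0.6476, -0.2097, 0.0812]
eef_rot: [-6.3, 89.7, 95.3]
contact_force: [0.9, -0.1, 0.5]
gripper_width: 0.0876
t 2.5 tcp [ 0.6476 -0.2097  0.0812] jaw 101.58 appr [-0.     0.005 -1.   ] F [ 0.9 -0.1  0.5] w 0.0876 j [ -2.  28.  -8.  -0. -54. -76.]
```

View pics/w2.png

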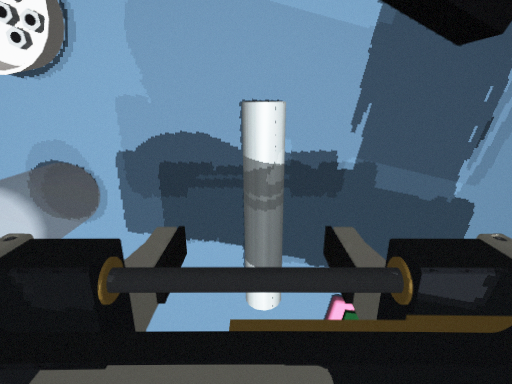

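```bash
python3 -m handwheel '[[[0.13,0.2,-0.7,0.1],[0,0,-0.6,0],[0,0,-0.3,0],[0,0,0,0]]]'
python3 -c "
from h import *
st()"
```

```text
time_s: 2.95
tcp_pos: [0.6584, -0.2033, 0.0267]
eef_rot: [-88.3, 89.2, 13.8]
contact_force: [-0.0, -1.1, -0.7]
gripper_width: 0.0879
t 2.95 tcp [ 0.6584 -0.2033  0.0267] jaw 102.07 appr [ 0.014  0.004 -1.   ] F [-0.  -1.1 -0.7] w 0.0879 j [ -1.  31. -11.  -0. -48. -77.]
```

```bash
python3 -m handwheel '[[[-0.1,0.05,-0.35,0],[0,0,-0.2,0],[0,0,0,0]]]'
python3 -c "
from h import *
st()"
```

```text
time_s: 3.25
tcp_pos: [0.6579, -0.2021, 0.0101]
eef_rot: [-96.4, 88.7, 5.7]
contact_force: [-0.4, 0.9, -0.3]
gripper_width: 0.0874
t 3.25 tcp [ 0.6579 -0.2021  0.0101] jaw 102.12 appr [ 0.022  0.002 -1.   ] F [-0.4  0.9 -0.3] w 0.0874 j [ -1.  32. -12.  -0. -45. -77.]
```

```bash
python3 -m handwheel '[[[-0.12,0.02,-0.08,0],[0,0,-0.06,0],[0,0,0,0],[0,0,0,0]]]'
python3 -c "
from h import *
st()"
```

```text
time_s: 3.65
tcp_pos: [0.6548, -0.2018, 0.0075]
eef_rot: [-98.8, 88.5, 3.4]
contact_force: [-0.0, -0.0, 0.1]
gripper_width: 0.0876
t 3.65 tcp [ 0.6548 -0.2018  0.0075] jaw 102.14 appr [ 0.026  0.002 -1.   ] F [-0.  -0.   0.1] w 0.0876 j [ -1.  32. -13.  -0. -44. -77.]
```

```bash
python3 -m handwheel '[[[-0.05,0.02,-0.14,0],[0,0,0,0]]]'
python3 -m handwheel '[[[0,0,0,0],[0,0,0,0],[0,0,0,0],[0,0,0,0],[0,0,0,0],[0,0,0,0]]]' 28 25
python3 -c "
from h import *
st()"
```

```text
time_s: 3.85
tcp_pos: [0.6528, -0.2009, 0.0018]
eef_rot: [-98.8, 88.5, 3.3]
contact_force: [-1.0, 0.8, -0.1]
gripper_width: 0.0878
time_s: 4.45
tcp_pos: [0.6529, -0.2009, 0.0016]
eef_rot: [-99.1, 88.5, 3.1]
contact_force: [-0.1, 0.4, -0.9]
gripper_width: 0.0451
t 4.45 tcp [ 0.6529 -0.2009  0.0016] jaw 102.15 appr [ 0.026  0.001 -1.   ] F [-0.1  0.4 -0.9] w 0.0451 j [ -1.  32. -13.  -0. -43. -77.]
```

```bash
python3 -m handwheel '[[[0,0,0,0],[0,0,0,0],[0,0,0,0],[0,0,0,0]]]' 28 25
python3 -c "
from h import *
st()"
```

```text
time_s: 4.85
tcp_pos: [0.6529, -0.2009, 0.0016]
eef_rot: [-99.1, 88.5, 3.0]
contact_force: [0.2, 0.2, 0.2]
gripper_width: 0.0332
t 4.85 tcp [ 0.6529 -0.2009  0.0016] jaw 102.15 appr [ 0.026  0.001 -1.   ] F [0.2 0.2 0.2] w 0.0332 j [ -1.  32. -13.  -0. -43. -77.]
```

```bash
python3 -m handwheel '[[[0,0,0.3,0],[0,0,0.7,0],[0,0,1,0],[0,0,1,0],[0,0,1,0],[0,0,1,0],[0,0,0.6,0],[0,0,0,0]]]' 28 40
python3 -c "
from h import *
st()"
```

```text
time_s: 5.65
tcp_pos: [0.6479, -0.2009, 0.2382]
eef_rot: [-99.1, 88.7, 3.0]
contact_force: [1.4, -1.1, -1.0]
gripper_width: 0.0329
t 5.65 tcp [ 0.6479 -0.2009  0.2382] jaw 102.12 appr [ 0.023  0.001 -1.   ] F [ 1.4 -1.1 -1. ] w 0.0329 j [ -1.  20.   1.  -0. -70. -77.]
```

```bash
python3 -m handwheel '[[[-0.1,0.4,0,0.4],[-0.2,0.8,0,0.8],[-0.2,0.9,0,0.9],[-0.2,0.9,0,0.9],[-0.2,0.9,0,0.9],[-0.2,0.9,0,0.9],[-0.2,0.9,0,0.9],[-0.2,0.9,0,0.9]]]'
python3 -m handwheel '[[[-0.2,0.9,0,0.9],[-0.2,0.9,0,0.9],[-0.2,0.9,0,0.9],[-0.2,0.9,0,0.9],[-0.2,0.9,0,0.9],[-0.2,0.8,0,0.9],[-0.2,0.4,0,0.5],[0,0,0,0]]]'
python3 -c "
from h import *
st()"
```

```text
time_s: 6.45
tcp_pos: [0.5778, 0.0708, 0.2323]
eef_rot: [-79.8, 89.2, 56.5]
contact_force: [1.0, 1.4, -2.5]
gripper_width: 0.0333
time_s: 7.25
tcp_pos: [0.5071, 0.3121, 0.2242]
eef_rot: [-15.1, 89.3, 153.0]
contact_force: [0.9, -0.0, -2.2]
gripper_width: 0.0329
t 7.25 tcp [0.5071 0.3121 0.2242] jaw 168.07 appr [-0.011  0.006 -1.   ] F [ 0.9 -0.  -2.2] w 0.0329 j [ 50.  13.  -9.  -1. -67. -62.]
```

```bash
python3 -m handwheel '[[[0,0.8,0,-0.3],[0,0.3,0,-0.1],[0,0,0,0],[0,0,0,0]]]'
python3 -c "
from h import *
st()
c=vision.get_calibration('wrist');np.save('w3.npy',c['pose']);cv2.imwrite('pics/w3.png',vision.capture('wrist'))"
```

```text
time_s: 7.65
tcp_pos: [0.504, 0.3556, 0.2212]
eef_rot: [7.4, 89.1, 173.5]
contact_force: [-0.5, 0.2, -1.6]
gripper_width: 0.0331
t 7.65 tcp [0.504  0.3556 0.2212] jaw 166.08 appr [-0.015  0.002 -1.   ] F [-0.5  0.2 -1.6] w 0.0331 j [ 53.  16.  -7.  -1. -68. -66.]
```

View pics/w3.png

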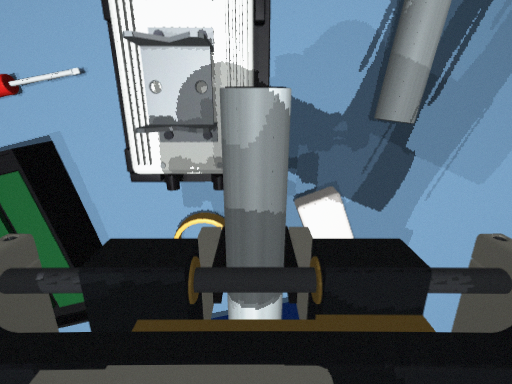

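```bash
python3 -c "
from h import *
crop(cv2.imread('pics/w3.png'),110,15,240,145,6,'pics/w3c.png')"
python3 -m handwheel '[[[0.8,-0.2,0,0],[1,-0.2,0,0],[1,-0.2,0,0],[0.8,-0.2,0,0],[0,0,0,0],[0,0,0,0]]]'
python3 -c "
from h import *
st()
c=vision.get_calibration('wrist');np.save('w4.npy',c['pose']);w=vision.capture('wrist');cv2.imwrite('pics/w4.png',w)"
```

```text
time_s: 8.3
tcp_pos: [0.6524, 0.3152, 0.2213]
eef_rot: [9.2, 89.0, 175.1]
contact_force: [-0.4, -0.2, -1.0]
gripper_width: 0.0329
t 8.3 tcp [0.6524 0.3152 0.2213] jaw 165.94 appr [-0.017  0.001 -1.   ] F [-0.4 -0.2 -1. ] w 0.0329 j [ 41.  26.   9.  -1. -73. -55.]
```

View pics/w3c.png

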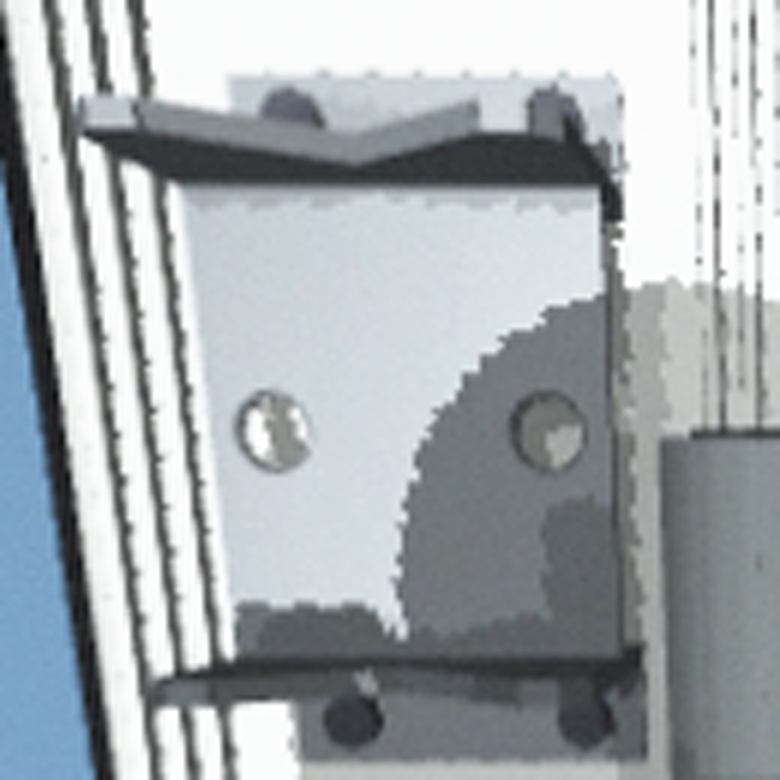

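View pics/w4.png

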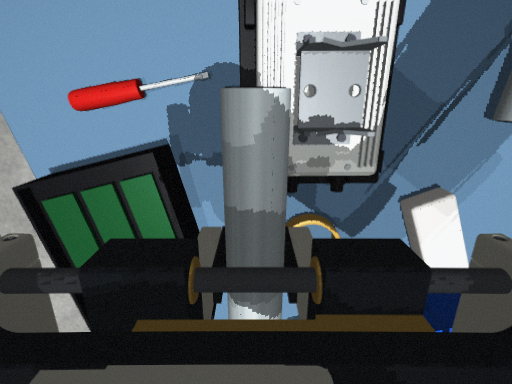

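```bash
python3 -c "
from h import *
crop(cv2.imread('pics/w4.png'),280,25,400,145,6,'pics/w4c.png')"
```

```text
(no output)
```

View pics/w4c.png

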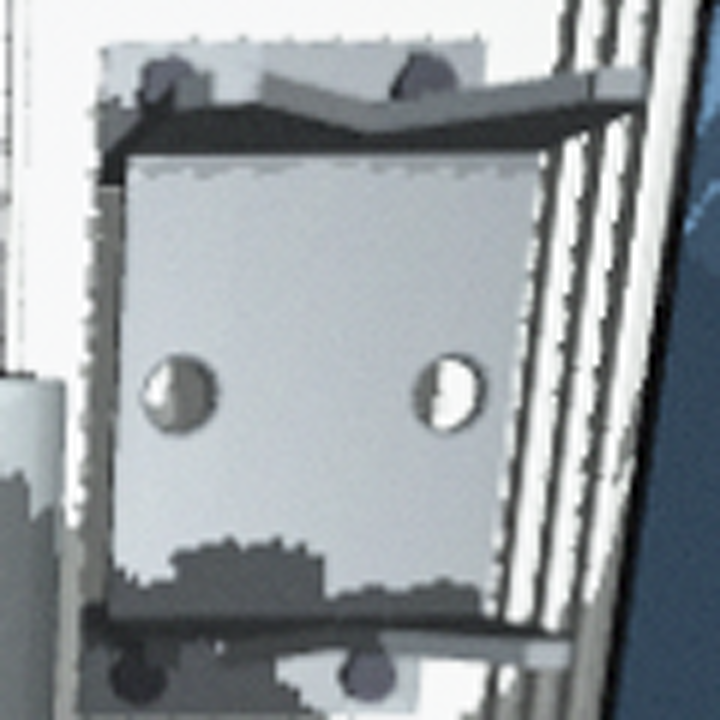

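Run:
```python
from h import *
c=lambda x0,y0,f,p:(x0+(p[0]+.5)/f-.5,y0+(p[1]+.5)/f-.5)
w=vision.get_calibration("wrist")
A=dict(w);A["pose"]=np.load("w3.npy");B=dict(w);B["pose"]=np.load("w4.npy")
P={}
for n,a,b in (("a",(273,430),(180,393)),("b",(548,430),(450,392))):
    a=c(110,15,6,a);b=c(280,25,6,b);p,e=tri([(A,a),(B,b)]);P[n]=[onz(A,a,.085),onz(B,b,.085)]
    print(n,p.round(4),np.round(e,2),onz(A,a,.085).round(4),onz(B,b,.085).round(4))
for k in(0,1):
    d=P["a"][k]-P["b"][k];print(np.linalg.norm(d),np.degrees(np.arctan2(d[1],d[0])),(P["a"][k]+P["b"][k])/2)
```

```text
a [0.5741 0.2377 0.084 ] [0.06 0.06] [0.5738 0.2379 0.085 ] [0.5743 0.2376 0.085 ]
b [0.5303 0.2485 0.0841] [0.06 0.06] [0.5302 0.2485 0.085 ] [0.5306 0.2485 0.085 ]
0.04494523342829921 -13.691752283617342 [0.5520009  0.24321725 0.085     ]
0.04500433255351879 -13.985684759944261 [0.5524772  0.24308383 0.085     ]
```

```bash
python3 -m handwheel '[[[-0.5,-0.36,0,0],[-0.8,-0.58,0,0],[-0.7,-0.5,0,0],[-0.4,-0.28,-0.3,0],[0,0,-0.7,0],[0,0,0,0],[0,0,0,0]]]'
python3 -c "
from h import *
st()"
```

```text
time_s: 9.05
tcp_pos: [0.547, 0.2431, 0.1833]
eef_rot: [-1.3, 89.1, 164.9]
contact_force: [-0.3, -0.1, -0.3]
gripper_width: 0.0329
t 9.05 tcp [0.547  0.2431 0.1833] jaw 166.2 appr [-0.014  0.004 -1.   ] F [-0.3 -0.1 -0.3] w 0.0329 j [ 42.  16. -12.  -1. -63. -56.]
```

```bash
python3 -m handwheel '[[[0.15,0,-0.4,0],[0,0,-0.5,0],[0,0,-0.2,0],[0,0,0,0],[0,0,0,0]]]'
python3 -c "
from h import *
st()
cv2.imwrite('pics/s5.png',cv2.resize(vision.capture('side')[150:310,110:310],None,fx=3.5,fy=3.5,interpolation=2))
cv2.imwrite('pics/sc5.png',cv2.resize(vision.capture('scene')[90:220,230:390],None,fx=4,fy=4,interpolation=2))"
```

```text
time_s: 9.55
tcp_pos: [0.5563, 0.2453, 0.1396]
eef_rot: [-17.0, 89.3, 149.3]
contact_force: [0.3, -0.4, -2.2]
gripper_width: 0.0327
t 9.55 tcp [0.5563 0.2453 0.1396] jaw 166.3 appr [-0.01   0.006 -1.   ] F [ 0.3 -0.4 -2.2] w 0.0327 j [ 42.  18. -14.  -1. -58. -55.]
```

View pics/s5.png

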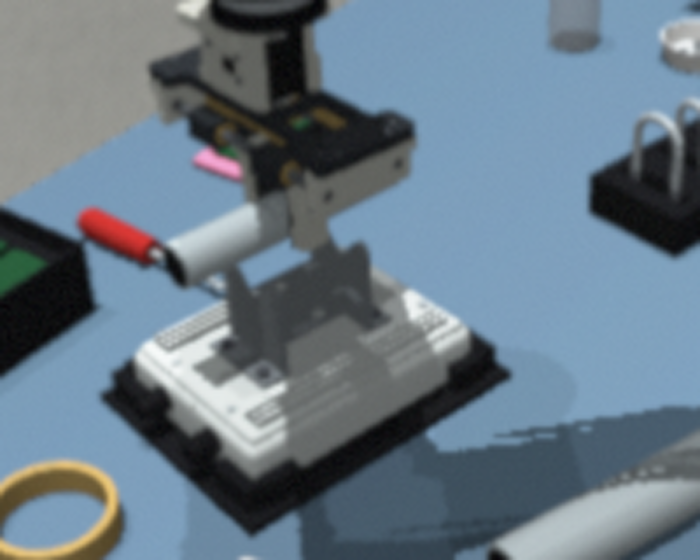

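View pics/sc5.png

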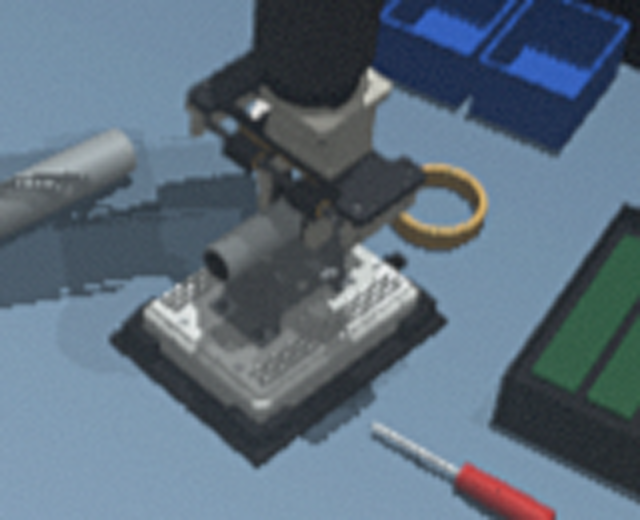

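```bash
python3 -m handwheel '[[[-0.1,-0.05,-0.2,0],[0,0,-0.2,0],[0,0,0,0],[0,0,0,0]]]'
python3 -c "
from h import *
st()"
```

```text
time_s: 10.05
tcp_pos: [0.5524, 0.2436, 0.1239]
eef_rot: [-30.8, 89.4, 135.5]
contact_force: [-0.1, -0.4, -0.9]
gripper_width: 0.0328
t 10.05 tcp [0.5524 0.2436 0.1239] jaw 166.31 appr [-0.008  0.008 -1.   ] F [-0.1 -0.4 -0.9] w 0.0328 j [ 42.  19. -16.  -1. -55. -55.]
```

```bash
python3 -m handwheel '[[[0,0,-0.15,0],[0,0,0,0],[0,0,0,0]]]'
python3 -m handwheel '[[[0,0,-0.1,0],[0,0,0,0],[0,0,0,0]]]'
python3 -c "
from h import *
st()"
```

```text
time_s: 10.35
tcp_pos: [0.5526, 0.2437, 0.1176]
eef_rot: [-32.7, 89.4, 133.6]
contact_force: [0.5, 0.2, -0.4]
gripper_width: 0.0331
time_s: 10.65
tcp_pos: [0.5527, 0.2439, 0.1136]
eef_rot: [-35.9, 89.4, 130.4]
contact_force: [-0.7, 0.7, -0.9]
gripper_width: 0.0331
t 10.65 tcp [0.5527 0.2439 0.1136] jaw 166.33 appr [-0.007  0.009 -1.   ] F [-0.7  0.7 -0.9] w 0.0331 j [ 42.  19. -16.  -1. -54. -55.]
```

```bash
python3 -m handwheel '[[[0,0,-0.04,0],[0,0,0,0],[0,0,0,0]]]'
python3 -m handwheel '[[[0,0,-0.04,0],[0,0,0,0],[0,0,0,0]]]'
python3 -c "
from h import *
st()"
```

```text
time_s: 10.95
tcp_pos: [0.5528, 0.2439, 0.1135]
eef_rot: [-39.7, 89.4, 126.7]
contact_force: [-1.3, 1.0, -1.1]
gripper_width: 0.0333
time_s: 11.25
tcp_pos: [0.5528, 0.2439, 0.1133]
eef_rot: [-44.1, 89.4, 122.3]
contact_force: [-1.9, -0.3, 0.2]
gripper_width: 0.033
t 11.25 tcp [0.5528 0.2439 0.1133] jaw 166.4 appr [-0.006  0.009 -1.   ] F [-1.9 -0.3  0.2] w 0.033 j [ 42.  19. -17.  -1. -54. -55.]
```

```bash
python3 -m handwheel '[[[0,0,-0.07,0],[0,0,0,0],[0,0,0,0]]]'
python3 -m handwheel '[[[0,0,-0.07,0],[0,0,0,0],[0,0,0,0]]]'
python3 -c "
from h import *
st()"
```

```text
time_s: 11.55
tcp_pos: [0.5528, 0.2439, 0.1134]
eef_rot: [-51.7, 89.4, 114.8]
contact_force: [-1.1, 0.4, 0.2]
gripper_width: 0.0331
time_s: 11.85
tcp_pos: [0.5528, 0.2439, 0.1131]
eef_rot: [-58.1, 89.4, 108.4]
contact_force: [-1.6, 0.0, 1.5]
gripper_width: 0.0332
t 11.85 tcp [0.5528 0.2439 0.1131] jaw 166.52 appr [-0.003  0.009 -1.   ] F [-1.6  0.   1.5] w 0.0332 j [ 42.  19. -17.  -1. -54. -55.]
```

```bash
python3 -m handwheel '[[[0,0,0,0],[0,0,0,0],[0,0,0,0],[0,0,0,0]]]' 45 10
python3 -m handwheel '[[[0,0,0,0],[0,0,0,0],[0,0,0,0],[0,0,0,0],[0,0,0,0]]]' 80
python3 -c "
from h import *
st()
cv2.imwrite('pics/s6.png',cv2.resize(vision.capture('side')[150:310,110:310],None,fx=3.5,fy=3.5,interpolation=2))"
```

```text
time_s: 12.25
tcp_pos: [0.5537, 0.2441, 0.1116]
eef_rot: [-59.9, 89.5, 106.6]
contact_force: [0.3, -0.1, -0.7]
gripper_width: 0.0448
time_s: 12.75
tcp_pos: [0.5539, 0.2441, 0.1112]
eef_rot: [-58.8, 89.5, 107.7]
contact_force: [-0.1, -0.1, -0.2]
gripper_width: 0.0779
t 12.75 tcp [0.5539 0.2441 0.1112] jaw 166.49 appr [-0.003  0.009 -1.   ] F [-0.1 -0.1 -0.2] w 0.0779 j [ 42.  20. -17.  -1. -53. -55.]
```

View pics/s6.png

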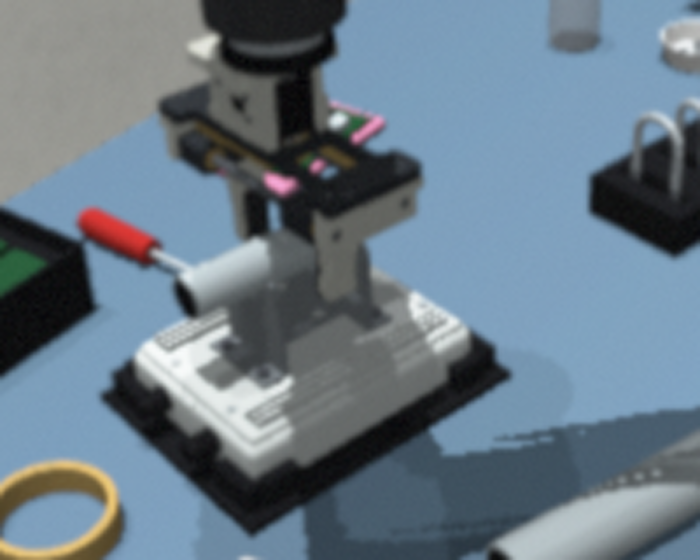

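```bash
python3 -m handwheel '[[[0,0,0.2,0],[0,0,0.8,0],[0,0,1,0],[0,0.5,1,0],[0.2,1,0.6,0],[0.2,0.6,0,0],[0,0,0,0],[0,0,0,0]]]'
python3 -c "
from h import *
st()
c=vision.get_calibration('wrist');np.save('w7.npy',c['pose']);w=vision.capture('wrist');cv2.imwrite('pics/w7.png',w)"
```

```text
time_s: 13.6
tcp_pos: [0.5688, 0.3289, 0.2667]
eef_rot: [-71.0, 89.4, 95.4]
contact_force: [0.2, -0.6, 0.4]
gripper_width: 0.0799
t 13.6 tcp [0.5688 0.3289 0.2667] jaw 166.42 appr [-0.001  0.011 -1.   ] F [ 0.2 -0.6  0.4] w 0.0799 j [ 47.  18.   2.  -0. -74. -60.]
```

View pics/w7.png

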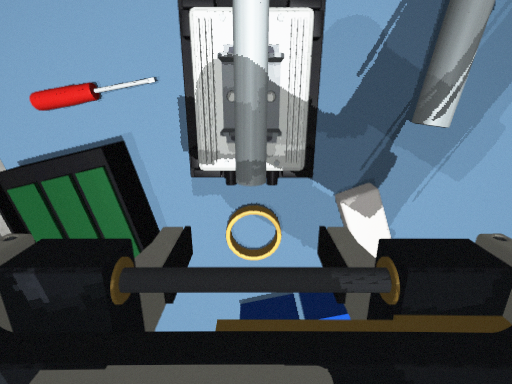

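Run:
```python
from h import *
w=dict(vision.get_calibration("wrist"));w["pose"]=np.load("w7.npy")
q=np.array([proj(w,k) for k in cyl((.5522,.2431,np.radians(76.15)),z=.128)])
h=cv2.convexHull(q.astype(np.float32))[:,0].astype(float)
print(q.min(0),q.max(0),xat(h,20),xat(h,150))
crop(cv2.imread('pics/w7.png'),200,0,310,200,3,'pics/w7c.png')
```

```text
[231.39109012 -18.41740826] [269.38846027 185.96442965] (np.float64(231.99982619573035), np.float64(268.7885477791846)) (np.float64(234.49100210070526), np.float64(266.3122979555334))
```

View pics/w7c.png

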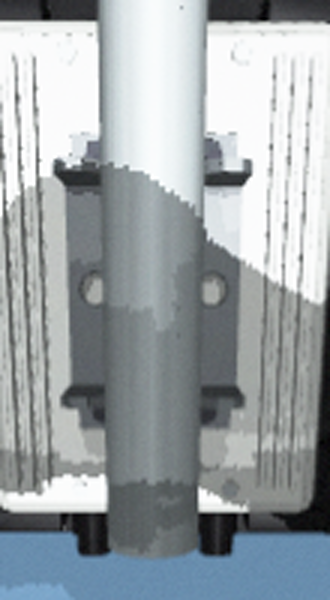

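```bash
python3 -m handwheel '[[[-0.1,-0.4,0,0],[-0.3,-1,0,0],[-0.3,-1,0,0],[-0.3,-1,0,0],[-0.3,-1,0,0],[-0.3,-1,0,0],[-0.3,-1,0,0],[-0.3,-1,0,0]]]' 87
python3 -m handwheel '[[[-0.3,-0.8,0,-0.1],[-0.2,-0.5,0,-0.1],[0,0,0,0],[0,0,0,0]]]'
python3 -c "
from h import *
st()
c=vision.get_calibration('wrist');np.save('w8.npy',c['pose']);w=vision.capture('wrist');cv2.imwrite('pics/w8.png',w)"
```

```text
time_s: 14.45
tcp_pos: [0.4701, 0.0158, 0.2616]
eef_rot: [-20.8, 89.5, 145.6]
contact_force: [0.6, -0.8, -0.0]
gripper_width: 0.0869
time_s: 14.85
tcp_pos: [0.4415, -0.0467, 0.2614]
eef_rot: [-20.4, 89.5, 144.5]
contact_force: [-0.4, 0.4, 0.8]
gripper_width: 0.0869
t 14.85 tcp [ 0.4415 -0.0467  0.2614] jaw 164.88 appr [-0.007  0.005 -1.   ] F [-0.4  0.4  0.8] w 0.0869 j [ 19.  -3. -23.  -0. -70. -34.]
```

View pics/w8.png

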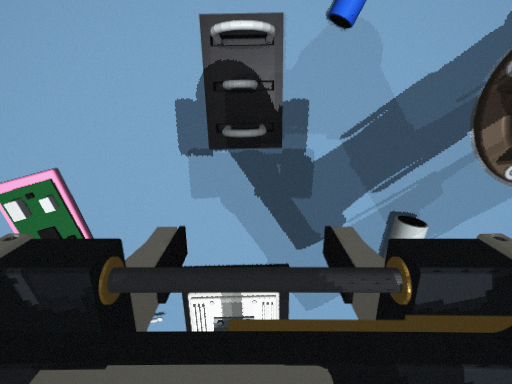

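```bash
python3 -c "
from h import *
crop(cv2.imread('pics/w8.png'),195,5,295,155,5,'pics/w8c.png')"
```

```text
(no output)
```

View pics/w8c.png

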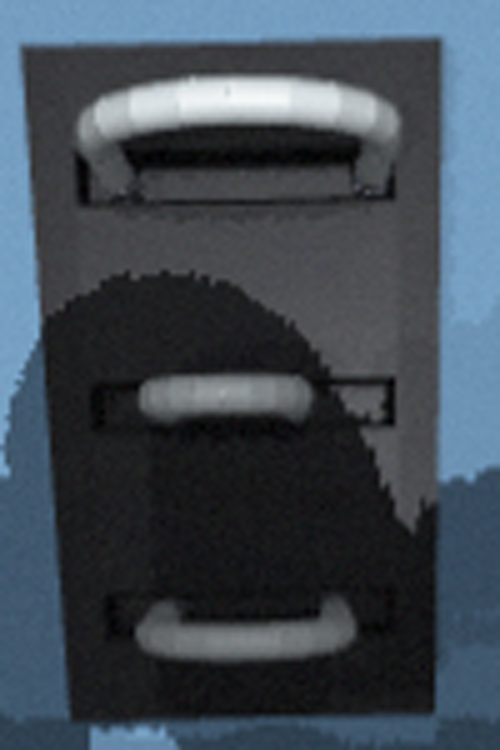

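```bash
python3 -c "
from h import *
w=cv2.imread('pics/w8.png');w=cv2.convertScaleAbs(w,alpha=1.8,beta=10)
crop(w,212,118,277,143,12,'pics/w8d.png')"
```

```text
(no output)
```

View pics/w8d.png

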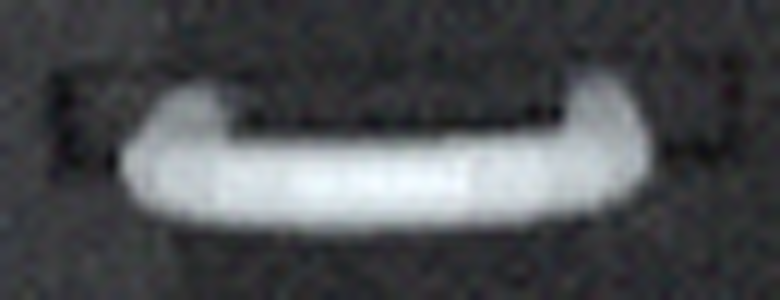

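```bash
cat >> h.py <<'E'
def ubolt(p,zt=.022,w=.045,rd=.004):
    x,y,a=p;s=np.linspace(0,.060,31);R=w/2;th=np.linspace(0,np.pi,61)
    C=[(-R,v,0,1) for v in s]+[(-R*np.cos(t),.06+R*np.sin(t),np.sin(t),np.cos(t)) for t in th]+[(R,v,0,1) for v in s]
    u=np.array([np.cos(a),np.sin(a),0]);n=np.array([-u[1],u[0],0]);k=np.array([0,0,1.]);o=np.array([x,y,zt]);out=[]
    for cx,cz,tx,tz in C:
        e=-tz*u+tx*k
        for f in np.linspace(0,2*np.pi,25)[:-1]: out.append(o+cx*u+cz*k+rd*(np.cos(f)*e+np.sin(f)*n))
    return np.array(out)
def projm(cal,pts):
    P=cal["pose"];c=(pts-P[:3,3])@P[:3,:3];q=(c*[1,-1,-1]).reshape(-1,1,3)
    return cv2.projectPoints(q,np.zeros(3),np.zeros(3),cal["intrinsics"],np.array(cal["dist"]))[0][:,0]
E
python3 - <<'E'
from h import *
w=dict(vision.get_calibration("wrist"));w["pose"]=np.load("w8.npy")
X=lambda v:212+(v+.5)/12-.5
Y=lambda v:118+(v+.5)/12-.5
def res(p):
    q=projm(w,ubolt(p)); h=cv2.convexHull(q.astype(np.float32))[:,0].astype(float)
    low=lambda c:xat(h[:,::-1],X(c))[1]
    return np.array([q[:,0].min()-X(122),q[:,0].max()-X(652),low(388)-Y(232),low(200)-Y(222),low(600)-Y(212)])
for w0 in (.045,):
    s=least_squares(res,[.444,-.099,np.radians(-14.5)],diff_step=1e-3)
    print(s.x[:2],np.degrees(s.x[2]),s.fun.round(2))
# slot corners at z=.04: left end/right end mid
for p in ((50,125),(735,110)): print(onz(w,(X(p[0]),Y(p[1])),.04))
# rack corners
c=lambda p:(195+(p[0]+.5)/5-.5,5+(p[1]+.5)/5-.5)
for p in ((22,45),(442,40),(433,712),(72,718)): print(onz(w,c(p),.04).round(4))
E
```

```text
[ 0.43998278 -0.09675953] -14.574951411368982 [-0.22  0.22 -0.05  0.04  0.02]
[ 0.4776336  -0.10618594  0.04      ]
[ 0.40361495 -0.08787265  0.04      ]
[ 0.4564 -0.237   0.04  ]
[ 0.3604 -0.2125  0.04  ]
[ 0.399  -0.0585  0.04  ]
[ 0.4947 -0.0827  0.04  ]
```

```bash
python3 -m handwheel '[[[0,-0.5,0,0.1],[0,-0.75,-0.3,0],[0,0,-0.8,0],[0,0,-0.8,0],[0,0,-0.5,0],[0,0,0,0],[0,0,0,0]]]'
python3 -c "
from h import *
st()"
```

```text
time_s: 15.6
tcp_pos: [0.4424, -0.0958, 0.163]
eef_rot: [-23.5, 89.6, 142.2]
contact_force: [-0.5, -0.4, 1.1]
gripper_width: 0.0875
t 15.6 tcp [ 0.4424 -0.0958  0.163 ] jaw 165.76 appr [-0.006  0.005 -1.   ] F [-0.5 -0.4  1.1] w 0.0875 j [ 13.   3. -31.  -0. -57. -27.]
```

```bash
python3 -m handwheel '[[[-0.05,-0.03,-0.4,0],[0,0,-0.7,0],[0,0,-0.7,0],[0,0,-0.4,0],[0,0,0,0],[0,0,0,0]]]'
python3 -c "
from h import *
st()"
```

```text
time_s: 16.2
tcp_pos: [0.4478, -0.0944, 0.0806]
eef_rot: [-129.7, 89.5, 36.4]
contact_force: [0.8, -0.1, 0.0]
gripper_width: 0.087
t 16.2 tcp [ 0.4478 -0.0944  0.0806] jaw 166.11 appr [ 0.007  0.005 -1.   ] F [ 0.8 -0.1  0. ] w 0.087 j [ 13.   9. -37.  -0. -43. -26.]
```

```bash
python3 -m handwheel '[[[-0.2,-0.06,-0.25,-0.1],[-0.05,0,-0.25,0],[0,0,0,0],[0,0,0,0]]]'
python3 -c "
from h import *
st()"
```

```text
time_s: 16.6
tcp_pos: [0.4391, -0.0965, 0.0623]
eef_rot: [-140.1, 89.2, 25.6]
contact_force: [-0.3, 1.0, -0.3]
gripper_width: 0.0869
t 16.6 tcp [ 0.4391 -0.0965  0.0623] jaw 165.61 appr [ 0.013  0.006 -1.   ] F [-0.3  1.  -0.3] w 0.0869 j [ 13.  10. -40.  -0. -40. -27.]
```

```bash
python3 -m handwheel '[[[0,0,-0.15,0],[0,0,-0.12,0],[0,0,0,0],[0,0,0,0]]]'
python3 -c "
from h import *
st()"
```

```text
time_s: 17.0
tcp_pos: [0.4397, -0.0964, 0.051]
eef_rot: [-141.4, 89.1, 24.2]
contact_force: [0.1, 0.1, 0.4]
gripper_width: 0.0873
t 17.0 tcp [ 0.4397 -0.0964  0.051 ] jaw 165.62 appr [ 0.014  0.006 -1.   ] F [0.1 0.1 0.4] w 0.0873 j [ 13.  11. -40.  -0. -38. -27.]
```

```bash
python3 -m handwheel '[[[0,0,0,0],[0,0,0,0],[0,0,0,0],[0,0,0,0],[0,0,0,0],[0,0,0,0]]]' 48 12
python3 -m handwheel '[[[0,0,0,0],[0,0,0,0]]]' 48 35
python3 -c "
from h import *
st()"
```

```text
time_s: 17.6
tcp_pos: [0.4401, -0.0964, 0.0513]
eef_rot: [-142.1, 89.1, 23.5]
contact_force: [0.1, -0.8, -0.6]
gripper_width: 0.0527
time_s: 17.8
tcp_pos: [0.44, -0.0964, 0.0513]
eef_rot: [-142.0, 89.1, 23.6]
contact_force: [0.2, 0.5, 0.8]
gripper_width: 0.0525
t 17.8 tcp [ 0.44   -0.0964  0.0513] jaw 165.62 appr [ 0.015  0.006 -1.   ] F [0.2 0.5 0.8] w 0.0525 j [ 13.  11. -40.  -0. -38. -27.]
```

```bash
python3 -m handwheel '[[[0,0,0.2,0],[0,0,0.4,0],[0,0,0.6,0],[0,0,0.8,0],[0,0,0.9,0],[0,0,0.9,0],[0,0,0.6,0],[0,0,0,0]]]'
python3 -c "
from h import *
st()
c=vision.get_calibration('wrist');np.save('w9.npy',c['pose']);w=vision.capture('wrist');cv2.imwrite('pics/w9.png',w)"
```

```text
time_s: 18.6
tcp_pos: [0.4365, -0.0973, 0.2374]
eef_rot: [-141.6, 89.2, 24.0]
contact_force: [0.2, 1.2, -1.3]
gripper_width: 0.052
t 18.6 tcp [ 0.4365 -0.0973  0.2374] jaw 165.6 appr [ 0.012  0.005 -1.   ] F [ 0.2  1.2 -1.3] w 0.052 j [ 13.  -2. -26.  -0. -66. -27.]
```

View pics/w9.png

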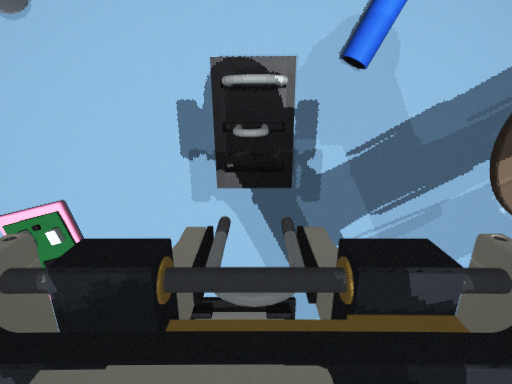

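Run:
```python
from h import *
crop(cv2.imread('pics/w9.png'),195,205,315,300,6,'pics/w9c.png')
```

```text
(no output)
```

View pics/w9c.png

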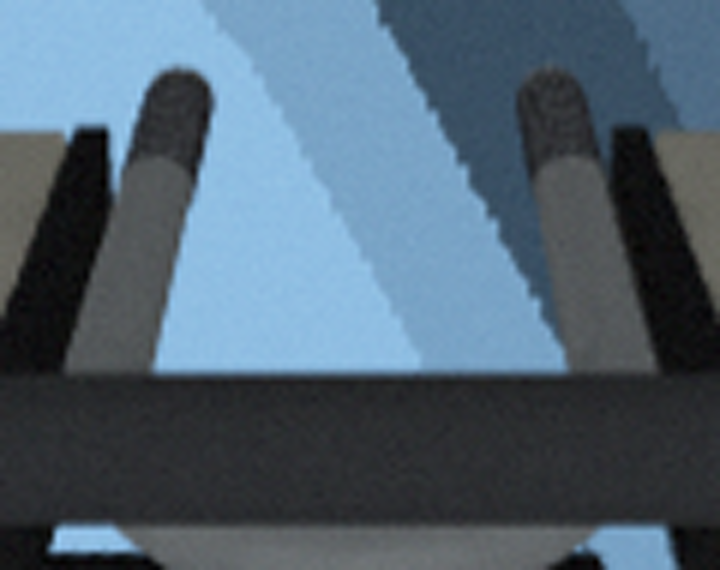

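Run:
```python
from h import *
w=dict(vision.get_calibration("wrist"));w["pose"]=np.load("w9.npy")
X=lambda v:195+(v+.5)/6-.5
Y=lambda v:205+(v+.5)/6-.5
tz=.2374-.0293
t=np.linspace(0,2*np.pi,60)
def disk(x,y): return projm(w,np.array([[x+.004*np.cos(k),y+.004*np.sin(k),tz] for k in t]))
def fit(l,rr,top):
    f=lambda p:(lambda q:np.array([(q[:,0].min()+q[:,0].max())/2-(X(l)+X(rr))/2,q[:,1].min()-Y(top)]))(disk(*p))
    s=least_squares(f,[.437,-.097],diff_step=1e-4);q=disk(*s.x);print(s.x,"w",q[:,0].max()-q[:,0].min(),X(rr)-X(l));return s.x
a=fit(148,213,66);b=fit(517,585,64)
m=(a+b)/2;d=a-b;print("mid",m,"len",np.linalg.norm(d),np.degrees(np.arctan2(d[1],d[0])))
s,j,R=st()
print("mid rel tcp",m-s["tcp_pos"][:2])
```

```text
[ 0.45815068 -0.10311203] w 10.865301723656302 10.833333333333343
[ 0.41407693 -0.0923284 ] w 10.924066787203742 11.333333333333314
mid [ 0.4361138  -0.09772022] len 0.04537379903112767 -13.748591653163189
t 18.65 tcp [ 0.4358 -0.0972  0.2358] jaw 165.59 appr [ 0.01   0.006 -1.   ] F [-0.2 -0.7 -1.4] w 0.0522 j [ 13.  -2. -26.  -0. -66. -27.]
mid rel tcp [ 0.00032202 -0.00048501]
```

```bash
python3 -m handwheel '[[[0.1,0.4,0,0],[0.25,0.8,0,0],[0.3,0.9,0,0],[0.3,0.9,0,0],[0.3,0.9,0,0],[0.3,0.9,0,0],[0.3,0.9,0,0],[0.3,0.9,0,0]]]'
python3 -m handwheel '[[[0.3,0.9,0,0],[0.25,0.8,0,0],[0.1,0.2,0,0],[0,0,0,0],[0,0,0,0]]]'
python3 -c "
from h import *
st()"
```

```text
time_s: 19.45
tcp_pos: [0.5163, 0.1717, 0.2294]
eef_rot: [-69.9, 89.8, 95.3]
contact_force: [0.2, 0.1, -0.2]
gripper_width: 0.0519
time_s: 19.95
tcp_pos: [0.5404, 0.2529, 0.2217]
eef_rot: [38.1, 89.4, -156.6]
contact_force: [0.3, -0.3, -1.1]
gripper_width: 0.052
t 19.95 tcp [0.5404 0.2529 0.2217] jaw 165.33 appr [-0.01  -0.004 -1.   ] F [ 0.3 -0.3 -1.1] w 0.052 j [ 44.  14.  -9.  -0. -67. -58.]
```

```bash
python3 -m handwheel '[[[0.15,-0.12,-0.1,0.07],[0.15,-0.12,-0.2,0.07],[0,0,-0.2,0],[0,0,0,0],[0,0,0,0]]]'
python3 -c "
from h import *
st()
c=vision.get_calibration('wrist');np.save('w10.npy',c['pose']);w=vision.capture('wrist');cv2.imwrite('pics/w10.png',w);crop(w,180,90,330,240,4,'pics/w10c.png')"
```

```text
time_s: 20.45
tcp_pos: [0.5524, 0.2378, 0.1999]
eef_rot: [37.6, 89.3, -156.5]
contact_force: [-0.3, -0.5, 0.2]
gripper_width: 0.052
t 20.45 tcp [0.5524 0.2378 0.1999] jaw 165.87 appr [-0.011 -0.005 -1.   ] F [-0.3 -0.5  0.2] w 0.052 j [ 42.  15. -10.  -0. -65. -56.]
```

View pics/w10c.png

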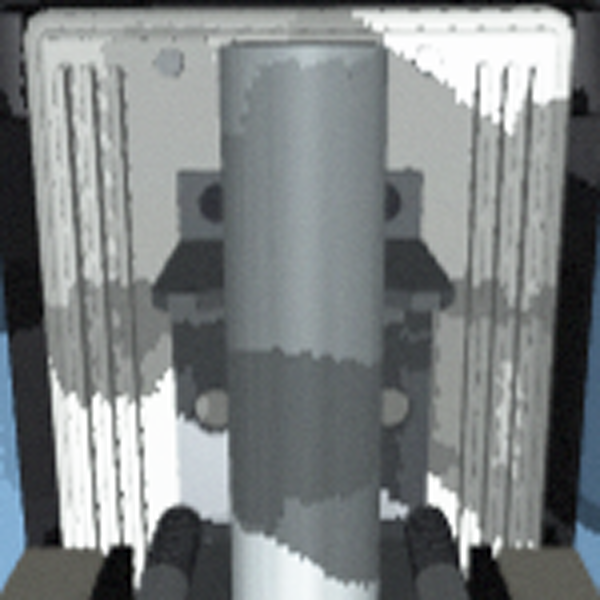

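Run:
```python
from h import *
w=dict(vision.get_calibration("wrist"));w["pose"]=np.load("w10.npy")
a=np.radians(-13.85);u=np.array([np.cos(a),np.sin(a),0])
t=np.linspace(0,2*np.pi,60)
for s in(1,-1):
    c=np.array([.5522,.2431,.085])+s*.0225*u
    q=projm(w,np.array([c+.0055*np.array([np.cos(k),np.sin(k),0]) for k in t]))
    f=lambda v:((v-np.array([180,90])+.5)*4-.5).round(0)
    print(f(q.min(0)),f(q.max(0)))
    st_=np.array([.5524,.2378,.1999-.0293])+np.array([.0003,-.0005,0])+s*.0225*u
    print("tip",f(projm(w,st_[None])[0]))
```

```text
[194. 390.] [236. 430.]
tip [174. 527.]
[368. 389.] [410. 429.]
tip [419. 525.]
```

```bash
python3 -c "
from h import *
w=cv2.imread('pics/w10.png');crop(cv2.convertScaleAbs(w,alpha=1.7,beta=20),205,205,305,245,7,'pics/w10d.png')"
```

```text
(no output)
```

View pics/w10d.png

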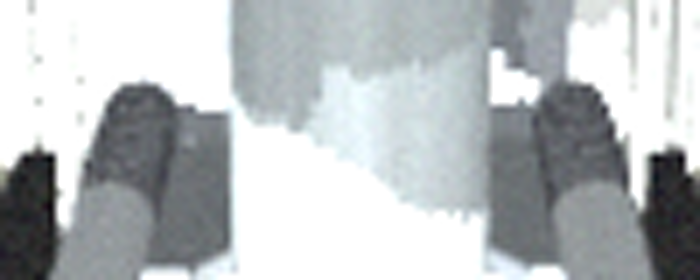

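```bash
python3 -m handwheel '[[[0,0.12,-0.1,0.02],[0,0.04,-0.3,0],[0,0,-0.3,0],[0,0,0,0],[0,0,0,0]]]'
python3 -c "
from h import *
st()"
```

```text
time_s: 21.0
tcp_pos: [0.5518, 0.2454, 0.1694]
eef_rot: [36.3, 89.3, -157.6]
contact_force: [-0.2, -1.2, -0.7]
gripper_width: 0.0521
t 21.0 tcp [0.5518 0.2454 0.1694] jaw 166.03 appr [-0.011 -0.005 -1.   ] F [-0.2 -1.2 -0.7] w 0.0521 j [ 42.  17. -12.  -0. -61. -56.]
```

```bash
python3 -m handwheel '[[[0,-0.04,-0.3,0],[0,0,-0.4,0],[0,0,-0.2,0],[0,0,0,0],[0,0,0,0]]]'
python3 -c "
from h import *
st()"
```

```text
time_s: 21.5
tcp_pos: [0.552, 0.2436, 0.1311]
eef_rot: [36.6, 89.3, -157.4]
contact_force: [0.4, 0.1, -0.1]
gripper_width: 0.0524
t 21.5 tcp [0.552  0.2436 0.1311] jaw 166.04 appr [-0.011 -0.005 -1.   ] F [ 0.4  0.1 -0.1] w 0.0524 j [ 42.  19. -15.  -0. -57. -56.]
```

```bash
python3 -m handwheel '[[[0.02,0.01,-0.2,0],[0,0,-0.1,0],[0,0,0,0],[0,0,0,0]]]'
python3 -c "
from h import *
st()
c=vision.get_calibration('wrist');np.save('w11.npy',c['pose']);w=vision.capture('wrist');cv2.imwrite('pics/w11.png',w);crop(w,190,150,320,250,6,'pics/w11c.png')"
```

```text
time_s: 21.9
tcp_pos: [0.5535, 0.2444, 0.1192]
eef_rot: [34.2, 89.4, -159.8]
contact_force: [0.3, 0.5, -1.1]
gripper_width: 0.0522
t 21.9 tcp [0.5535 0.2444 0.1192] jaw 166.04 appr [-0.009 -0.003 -1.   ] F [ 0.3  0.5 -1.1] w 0.0522 j [ 42.  19. -16.  -0. -55. -56.]
```

View pics/w11c.png

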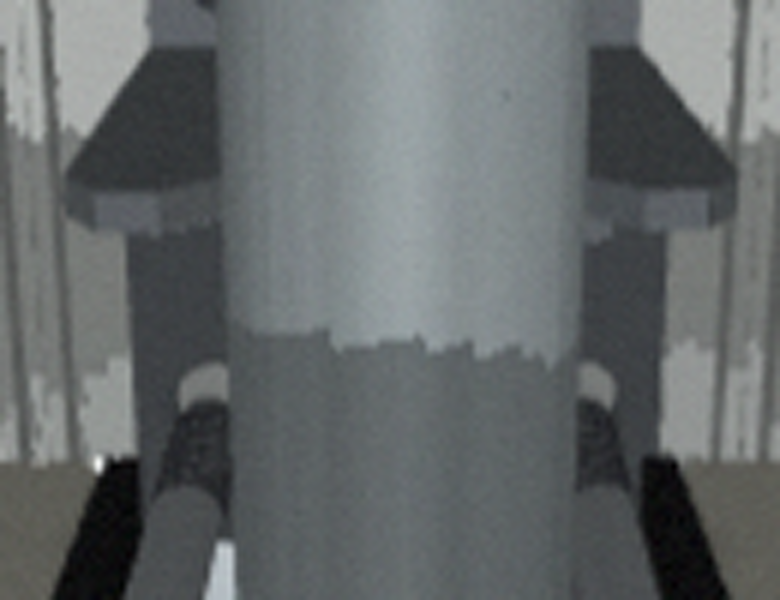

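```bash
python3 -m handwheel '[[[-0.02,-0.01,-0.15,0],[0,0,0,0],[0,0,0,0]]]'
python3 -m handwheel '[[[0,0,-0.15,0],[0,0,0,0],[0,0,0,0]]]'
python3 -c "
from h import *
st()"
```

```text
time_s: 22.25
tcp_pos: [0.5528, 0.2441, 0.1132]
eef_rot: [32.3, 89.5, -161.6]
contact_force: [-0.1, 0.1, -0.8]
gripper_width: 0.052
time_s: 22.55
tcp_pos: [0.5528, 0.2441, 0.1067]
eef_rot: [32.3, 89.5, -161.6]
contact_force: [-0.4, -0.6, -0.8]
gripper_width: 0.0521
t 22.55 tcp [0.5528 0.2441 0.1067] jaw 166.05 appr [-0.009 -0.003 -1.   ] F [-0.4 -0.6 -0.8] w 0.0521 j [ 42.  20. -17.  -0. -54. -56.]
```

```bash
python3 -m handwheel '[[[0,0,-0.15,0],[0,0,0,0],[0,0,0,0]]]'
python3 -m handwheel '[[[0,0,-0.08,0],[0,0,0,0],[0,0,0,0]]]'
python3 -c "
from h import *
st()"
```

```text
time_s: 22.85
tcp_pos: [0.5528, 0.2441, 0.1001]
eef_rot: [32.5, 89.5, -161.4]
contact_force: [0.1, 0.6, -0.8]
gripper_width: 0.0526
time_s: 23.15
tcp_pos: [0.5529, 0.2442, 0.0966]
eef_rot: [32.7, 89.5, -161.3]
contact_force: [0.2, 0.1, -0.6]
gripper_width: 0.0524
t 23.15 tcp [0.5529 0.2442 0.0966] jaw 166.05 appr [-0.009 -0.003 -1.   ] F [ 0.2  0.1 -0.6] w 0.0524 j [ 42.  21. -17.  -0. -52. -56.]
```

```bash
python3 -m handwheel '[[[0,0,-0.05,0],[0,0,0,0],[0,0,0,0]]]'
python3 -m handwheel '[[[0,0,-0.05,0],[0,0,0,0],[0,0,0,0]]]'
python3 -c "
from h import *
st()"
```

```text
time_s: 23.45
tcp_pos: [0.5529, 0.2443, 0.0963]
eef_rot: [32.1, 89.5, -161.8]
contact_force: [0.5, -0.4, -0.3]
gripper_width: 0.0522
time_s: 23.75
tcp_pos: [0.553, 0.2445, 0.0962]
eef_rot: [31.0, 89.6, -162.8]
contact_force: [-0.5, -0.3, -0.2]
gripper_width: 0.0521
t 23.75 tcp [0.553  0.2445 0.0962] jaw 166.14 appr [-0.006 -0.002 -1.   ] F [-0.5 -0.3 -0.2] w 0.0521 j [ 42.  21. -18.  -0. -52. -56.]
```

```bash
python3 -m handwheel '[[[0,0,0,0],[0,0,0,0],[0,0,0,0]]]' 58 5
python3 -m handwheel '[[[0,0,0,0],[0,0,0,0],[0,0,0,0],[0,0,0,0]]]' 80
python3 -c "
from h import *
st()
w=vision.capture('wrist');cv2.imwrite('pics/w12.png',w)
cv2.imwrite('pics/s12.png',cv2.resize(vision.capture('side')[150:310,110:310],None,fx=3.5,fy=3.5,interpolation=2))"
```

```text
time_s: 24.05
tcp_pos: [0.5535, 0.2447, 0.0958]
eef_rot: [29.7, 89.6, -164.2]
contact_force: [0.1, 0.5, 0.2]
gripper_width: 0.0582
time_s: 24.45
tcp_pos: [0.5537, 0.2447, 0.0954]
eef_rot: [31.5, 89.6, -162.4]
contact_force: [0.9, 0.5, 0.2]
gripper_width: 0.079
t 24.45 tcp [0.5537 0.2447 0.0954] jaw 166.13 appr [-0.006 -0.002 -1.   ] F [0.9 0.5 0.2] w 0.079 j [ 42.  21. -18.  -0. -52. -56.]
```

View pics/w12.png

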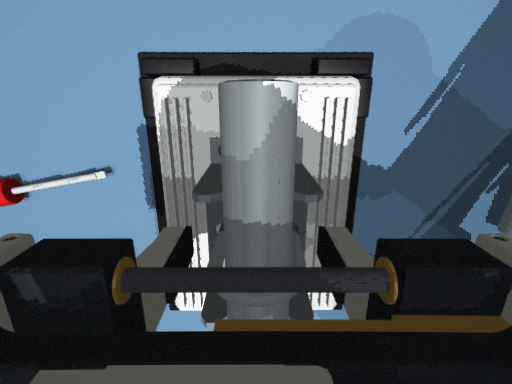

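View pics/s12.png

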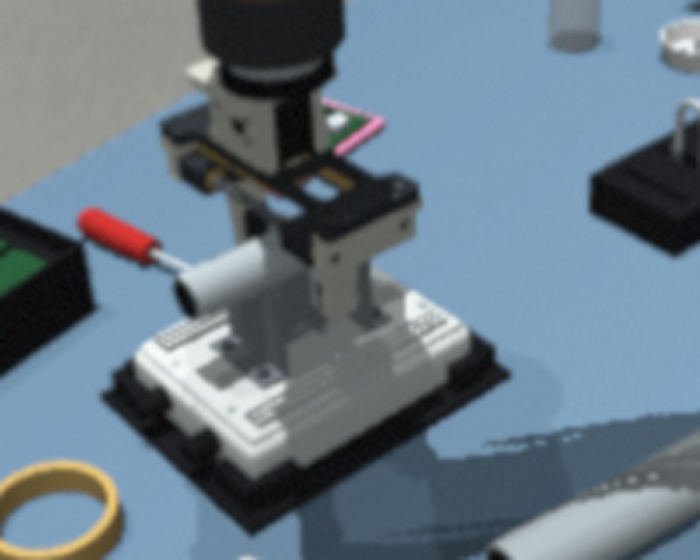

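```bash
python3 -m handwheel '[[[0,0,0.2,0],[0,0,0.4,0],[0,0,0.6,0],[0,0,0.8,0],[0,0,1,0],[0,0.3,0.8,0],[0.1,0.8,0.2,0],[0.1,0.8,0,0]]]' 85
python3 -m handwheel '[[[0.1,0.3,0,0],[0,0,0,0],[0,0,0,0]]]'
python3 -c "
from h import *
st()
c=vision.get_calibration('wrist');np.save('w13.npy',c['pose']);w=vision.capture('wrist');cv2.imwrite('pics/w13.png',w);crop(w,180,0,320,200,3,'pics/w13c.png')
cv2.imwrite('pics/s13.png',cv2.resize(vision.capture('side')[190:310,130:270],None,fx=5,fy=5,interpolation=2))
cv2.imwrite('pics/sc13.png',cv2.resize(vision.capture('scene')[110:210,240:350],None,fx=6,fy=6,interpolation=2))"
```

```text
time_s: 25.35
tcp_pos: [0.5604, 0.3179, 0.2678]
eef_rot: [26.0, 89.7, -168.1]
contact_force: [0.4, -0.0, 0.5]
gripper_width: 0.0847
time_s: 25.65
tcp_pos: [0.5647, 0.3332, 0.2695]
eef_rot: [2.7, 89.8, 168.8]
contact_force: [0.1, -0.0, -0.1]
gripper_width: 0.0856
t 25.65 tcp [0.5647 0.3332 0.2695] jaw 166.07 appr [-0.003  0.001 -1.   ] F [ 0.1 -0.  -0.1] w 0.0856 j [ 47.  18.   2.  -0. -75. -61.]
```

View pics/w13c.png

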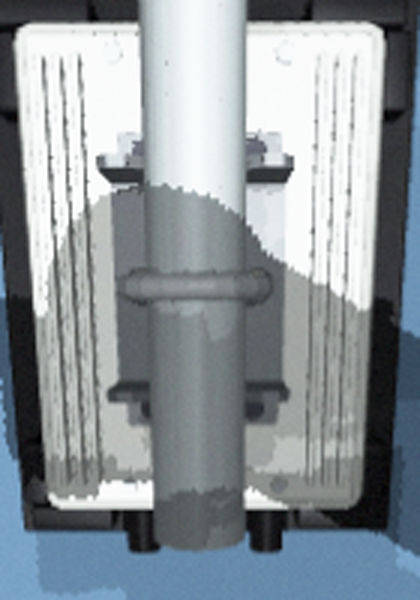

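View pics/s13.png

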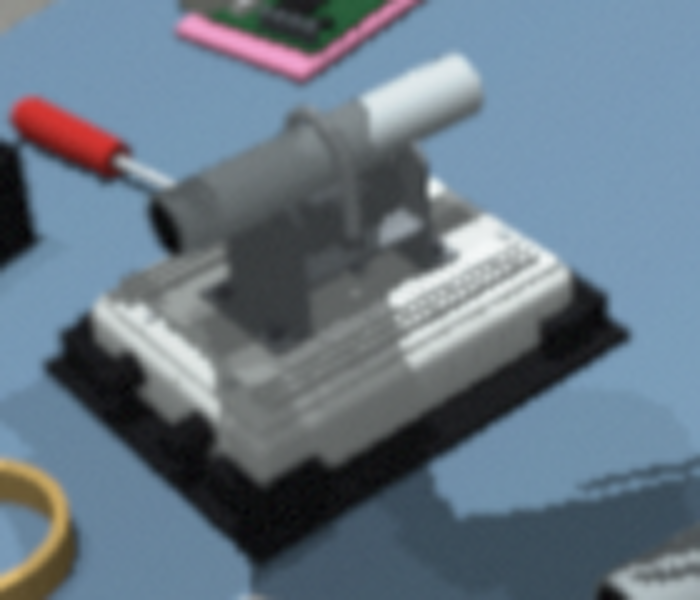

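View pics/sc13.png

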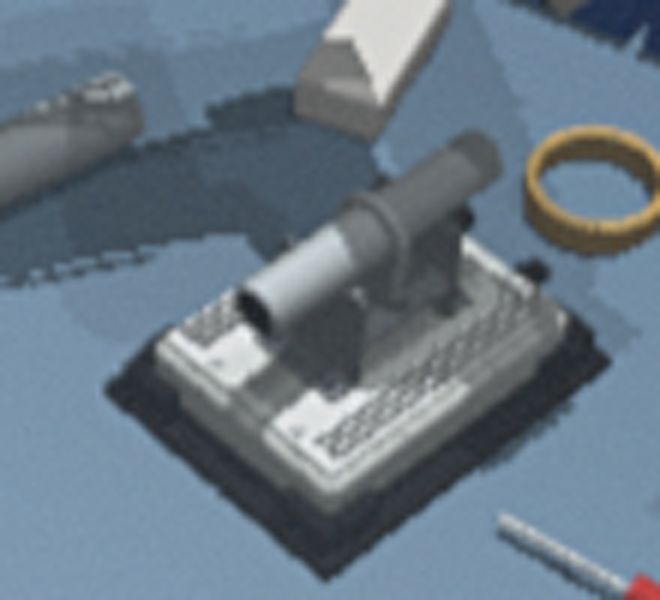

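Run:
```python
from h import *
w=dict(vision.get_calibration("wrist"));w["pose"]=np.load("w13.npy")
f=lambda v:((v-np.array([180,0])+.5)*3-.5).round(1)
a=np.radians(-13.85)
q=projm(w,ubolt((.5522,.2431,a),zt=.0665));print("U",f(q.min(0)),f(q.max(0)))
c=np.array([.5522,.2431,.153]);print("crown top",f(projm(w,c[None])[0]))
q=projm(w,cyl((.5522,.2431,np.pi/2+a),z=.128));print("tube",f(q.min(0)),f(q.max(0)))
S=vision.get_calibration("side");print(projm(S,c[None]),[(291.0)])
g=lambda v:((v-np.array([130,190])+.5)*5-.5).round(1)
print("side crown",g(projm(S,c[None])[0]),"legs at plate",[g(projm(S,(np.array([.5522,.2431,.085])+s*.0225*np.array([np.cos(a),np.sin(a),0]))[None])[0]) for s in(1,-1)])
```

```text
U [117.6 267.6] [274.  295.4]
crown top [193.4 280.9]
tube [135.9 -56.1] [248.3 551.3]
[[193.86652858 211.83670829]] [291.0]
side crown [321.3 111.2] legs at plate [array([303.6, 207. ]), array([358.8, 246. ])]
```

```bash
python3 -c "
from h import *
cv2.imwrite('pics/end.png',vision.capture('scene'))
from plant import close_job
print(close_job())"
```

```text
the job is handed in; nothing more can be done
None
```

View pics/end.png

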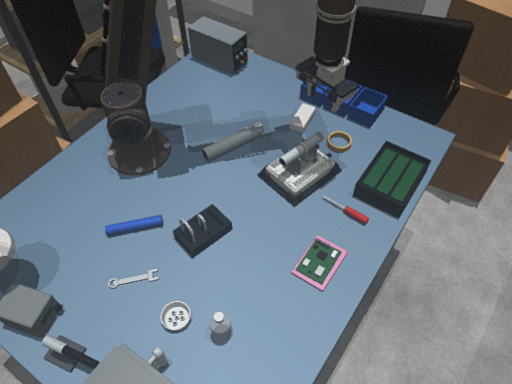

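The job is done and handed in at about 26 s. I laid the smaller grey tube in both Vs and let go of it. Then I lifted the 45 mm U-bolt from the rack slot nearest the unit and lowered it through both holes until its bend stopped on the tube, released it and drew the gripper clear.

- **Tube:** before the U-bolt went on, the wrist view showed it seated within about 1 mm of the centred pose. Its near end was within about 1 pixel of that pose. The far end was outside the picture, so I did not measure the overhang there.
- **U-bolt:** its sides and crown in the wrist view were within about 2 enlarged pixels of the seated pose, or under 1 mm. Its lower outline was up to about 2 mm off, so it may lean slightly along the tube. The side view matched to about 1–2 mm.
- **Forces and surroundings:** the wrist force read only a few newtons at each step. In the last scene picture nothing else looks moved, though I compared it by eye only.

The seating contact hardly showed in the force reading. I judged both seatings by the height at which the downward motion stopped, 0.5–0.7 mm above the calculated heights.

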